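# Load and start the dry-gas purge stand

## Robot

A 6-joint arm with a two-finger parallel gripper is mounted at the origin on the work surface. World frame = base frame: x ahead of the robot, y to its left, z up, the work surface at z = 0. Lengths are in m, angles in degrees, forces in N, time in s.
With the tool pointing down it reaches from about 0.4 to 0.925 m from the base axis. Payload 12.5 kg.
Tool frame: the origin (TCP) lies on the centre line of the jaws, within the pads' length; the fingertips stand ahead of it and the grasp point (between the pads) lies 6 mm ahead of it (robot.nose_length is the z of the fingertips in the tool frame, in m); z points along the fingers, x is the direction in which the jaws open and shut, and the axes are right-handed (so a half turn about z gives the same grasp; the last joint's range is limited). The gripper opens to 95 mm and grips with 3 to 60 N. Pads are 20 mm wide; open, the fingers measure 119 mm over their backs; the gripper's body (75 mm by 180 mm) begins 59 mm behind the grasp point.
Start: joints at [58.006, 28.126, 89.318, -0, 62.55, -6.05], TCP at [0.273, 0.562, 0.24] pointing down, gripper open.
Joint ranges: [-177.58, 177.58], [-47.91, 125.51], [2.72, 160], [-65.01, 245.01], [3.68, 167.84], [-153.87, 153.87]. Speed limits (degrees/s): [127.2, 127.2, 159.86, 180, 180, 180].

## Interface

Orientations are given as [roll, pitch, yaw] about the fixed x, y, z axes, in that order (R = Rz(yaw) Ry(pitch) Rx(roll)).
In Python, from plant import robot gives the robot as it stands.
- The arm moves only by the tool step_arm, never from a script. Its argument "series" is a list of rows, each an object with "xyz": the shift along the world's x, y, z in cm, a list of three; "angular": the turn, a rotation vector about the world's x, y, z in degrees, a list of three. In form: [{"xyz": [x, y, z], "angular": [rx, ry, rz]}, ...]. A call has 1 to 12 rows; each row is the pose to reach, as a shift and turn from the pose measured when the call began; what a row does not reach only later rows make up. A row lasts 1/10 s, in which the tool goes at most 50 mm and 8.59 degrees, less where a joint would pass 70% of its speed; a pose out of reach is approached as far as the arm can. A call with a gripper value outside its range is refused whole. "fingers" is the closure, from 0 (fully open) to 1 (shut), set as the call begins (left out, the last holds). The fingers move at their own pace and stop on an object; "newtons" is the grip in N (left out, the last holds). Time passes only in rows, so rows that repeat a pose let the fingers close. It gives the time, the measured TCP pose, the force and the opening at its end, in the units of the state.
- robot.state(): the state, without advancing time (a new reading comes with each control period).
- robot.grab_frame(name): name is "side" or "top"; returns a dict with "img" (480x640x3 uint8, red, green, blue), "depth" (480x640 float32, m along the optical axis (not along the pixel's ray), 0 where there is no reading), "fov_y" (degrees; the focal length in pixels is half the picture's height over the tangent of half this angle, whatever the lens; pixels are square), "cx", "cy" (the principal point, pixels), "R" (3x3) and "t" (3): a world point X has camera coordinates R X + t. Camera axes: x right, y down, z forward; pixel columns grow to the right and rows downward; lengths in m; the calibration is good to about 2 mm. A picture is of the moment at which its call begins.
- robot.hand_in(): hands the job in, once; it reports no verdict.
Trained networks look in the newest picture that a camera, given by its name, has taken for a name from the list of things; names that differ only in an ending like _2 or _b are one class to them, and where a whole thing is asked for, a point or a joint stands for the part that bears it (a point fixed in the world has none). Each returns a list of dicts, best first, with "score" (0 to 1); they miss things now and then, are a little off and sometimes report something else, mostly with a low value. They report only what shows in the picture. A call takes as long as a camera call. They do not tell look-alikes from the thing itself.
- robot.look_for(target, camera): "at" ([column, row] in pixels, amid what is visible of it).
- robot.silhouettes(target, camera): "mask" (480x640 bool, what is visible of it) and "at" ([column, row] in pixels, amid what is visible of it).
The state is a dict: "clock": time; "q": joint angles; "qvel": joint speeds; "joint_efforts": joint torques, N m; "tool_pos": TCP position; "tcp_rot": TCP orientation; "ft_force": force on the tool from outside, world axes, zero at the start; "ft_torque": the same for the moment, N m; "gripper_width": finger opening in m.
Only numpy, scipy, OpenCV 4.12 (cv2) and the standard library are available. Lean on these libraries where they do the work, as an engineer would, in place of code of your own. Each camera call takes 0.05 s, during which the arm holds its last target. There are 200 camera calls.

## Task

Get the purge stand ready to dry the washed carriers: first lock the stand by pressing its quarter-turn stud down and turning it a quarter turn clockwise until it catches and stays down. Then hang every carrier on the table on the stand's hook by its square eye, foot ledges towards the hook's tip, the longest first and then each next shorter one, each pushed back against the one behind so that they nest. Last, open the purge valve half-way, to 45 degrees, and leave the other things on the bench where they are.

Things in the scene. Friction and masses are not known exactly. Their poses are not given: they have to be found in the camera images.
- hook_root (a point): Root of the hook, on its bar's axis at the front of the fixed stand's post, 165 mm up. z up; the hook runs along -x: level 10 mm round bar to x = -128 mm, then a tip that ends at x = -138 mm, 14 mm above the bar's axis. The stand's place and yaw vary.
- stand: The fixed hook stand; origin on the table straight below hook_root, same axes. Post 36 mm wide, x = 0 to 22 mm, 195 mm high; base plate 10 mm thick, x = -130 to 80 mm, y = -190 to 60 mm; stud block 62 mm square, 30 mm high, at x = -45, y = -135 mm.
- stud_grip (a point): On the quarter-turn stud's vertical axis, in its grip wing, 67 mm above the table when up; turns and sinks with the head. Dark steel wing 42 mm long (this frame's x), 12 mm thick (y), from 19 mm below to 11 mm above this point; under it a 54 mm round flange, 6 mm thick, turning with it: fingertips may rest on it and push.
- stud_press (a joint): How far the stud's head is pressed down, m: 0 up, 0.009 bottom stop. A spring lifts it with 3.5 N (top) to 8 N (bottom). It turns only when down 0.006 or more; turned and let go, its pin catches under the cam and the head stays down at about 0.005.
- stud_turn (a joint): Turn of the stud's head, rad, clockwise from above: 0 unlocked (wing along the hook, every start), 1.57 locked, at its stop. Blocked at about 0.1 unless the head is pressed down. Turning takes 0.05 to 0.1 N m.
- carrier_a_tab (a point): Grip tab of the longest carrier (None when absent): 172 mm tall, about 248 g, aluminium, standing on its foot. Point at the tab's centre, 158 mm above the underside; tab 24 mm wide (frame's y), 8 mm thick (x), free from 18 mm below to 14 mm above. Hung, the point is 32 mm above the bar's axis and the frame is along hook_root's.
- carrier_a_eye (a point): Centre of that carrier's eye, 48 mm below its tab point: a collar on its corner, 32 mm square inside, 4 mm walls, open along x, x = -12 to 12 mm. Back plate 72 mm wide at x = 8 to 12 mm, down to a foot ledge 8 mm thick, x = -36 to 12 mm. Nested, carriers sit 24 mm apart, the first at x = -12 mm from hook_root. Lifted 20 mm from its hung height it passes the hook's tip with most room.
- carrier_b_tab (a point): Grip tab of the second longest carrier (None when absent): 152 mm tall, about 232 g, aluminium, standing on its foot. Point at the tab's centre, 138 mm above the underside; tab 24 mm wide (frame's y), 8 mm thick (x), free from 18 mm below to 14 mm above. Hung, the point is 32 mm above the bar's axis and the frame is along hook_root's.
- carrier_b_eye (a point): Centre of that carrier's eye, 48 mm below its tab point: a collar on its corner, 32 mm square inside, 4 mm walls, open along x, x = -12 to 12 mm. Back plate 68 mm wide at x = 8 to 12 mm, down to a foot ledge 8 mm thick, x = -36 to 12 mm. Nested, carriers sit 24 mm apart, the first at x = -12 mm from hook_root. Lifted 20 mm from its hung height it passes the hook's tip with most room.
- carrier_c_tab (a point): Grip tab of the second shortest carrier (None when absent): 132 mm tall, about 216 g, aluminium, standing on its foot. Point at the tab's centre, 118 mm above the underside; tab 24 mm wide (frame's y), 8 mm thick (x), free from 18 mm below to 14 mm above. Hung, the point is 32 mm above the bar's axis and the frame is along hook_root's.
- carrier_c_eye (a point): Centre of that carrier's eye, 48 mm below its tab point: a collar on its corner, 32 mm square inside, 4 mm walls, open along x, x = -12 to 12 mm. Back plate 64 mm wide at x = 8 to 12 mm, down to a foot ledge 8 mm thick, x = -36 to 12 mm. Nested, carriers sit 24 mm apart, the first at x = -12 mm from hook_root. Lifted 20 mm from its hung height it passes the hook's tip with most room.
- carrier_d_tab (a point): Grip tab of the shortest carrier (None when absent): 112 mm tall, about 200 g, aluminium, standing on its foot. Point at the tab's centre, 98 mm above the underside; tab 24 mm wide (frame's y), 8 mm thick (x), free from 18 mm below to 14 mm above. Hung, the point is 32 mm above the bar's axis and the frame is along hook_root's.
- carrier_d_eye (a point): Centre of that carrier's eye, 48 mm below its tab point: a collar on its corner, 32 mm square inside, 4 mm walls, open along x, x = -12 to 12 mm. Back plate 60 mm wide at x = 8 to 12 mm, down to a foot ledge 8 mm thick, x = -36 to 12 mm. Nested, carriers sit 24 mm apart, the first at x = -12 mm from hook_root. Lifted 20 mm from its hung height it passes the hook's tip with most room.
- valve_grip (a point): On the vertical axis of the purge valve's handle, half-way up it, 85 mm above the table; turns with the handle. Handle: black bar 14 mm thick (frame's x), 26 mm high, from 60 mm on the -y side to 20 mm on the +y side. Brass body below, 44 mm square, top 60 mm above the table. The fixed valve's place and yaw vary.
- valve (a joint): Opening of the purge valve, rad, counter-clockwise from above: 0 shut (handle across the pipe), 1.57 fully open (handle along the pipe); stays where left (0.06 N m). Starts at 0 to 0.3.
- jar: Bystander, to be left alone: amber jar, 52 mm diameter, 70 mm high; origin under its centre.
- driver: Bystander, to be left alone: screwdriver lying on the bench; origin under its centre.
- post: Bystander, to be left alone: steel post on a 40 mm foot, 50 mm high; origin under its centre.
- beaker: Bystander, to be left alone: glass beaker, 60 mm diameter, 75 mm high; origin under its centre.
- tape: Bystander, to be left alone: grey ring-shaped spool, 80 mm diameter, 20 mm high; origin under its centre.
- meter: Bystander, to be left alone: hand meter, 130 x 75 x 32 mm; origin under its centre.
- clampblock: Bystander, to be left alone: dark steel clamp block, 50 x 30 x 40 mm; origin under its centre.
There are look-alikes about, which are no part of the job. What is shaped like the part that bears carrier_b_tab but pink, red or yellow is not meant.

How it is judged:
By the outcome, as a careful person would: the job done as asked, in the order asked, and still so for the second after the job is handed in, with the robot touching nothing.
Of carrier_a, carrier_b, carrier_c, carrier_d only 3 to 4 are there at a start; the rules pass over those that are not, and their reading is None.
At some moment in a run one of carrier_a, carrier_b, carrier_c, carrier_d may be knocked a few centimetres aside while the robot is not near it.
It also fails if it takes over 192 s, if anything falls off the work surface, if the arm or the gripper's body presses on something with over 40 N, if the wrist force passes 120 N, or if a joint passes its speed limit or range.

## Working session

There is one attempt and no reset: what is moved stays moved. The work goes in short steps, Python scripts to look and compute and a tool call to move; the robot and the scene stay as the last step left them, time stands still between calls to the robot, and variables do not carry over. Pictures are saved under pics/ and viewed, about 12 in all and at most 16, crops included, and the job is handed in when it is done.

Besides the shell and the picture viewer there is one more tool, called as name([rows], argument=value, ...), one row to a line, values as JSON. step_arm: Moves the arm, as the interface text tells. Its arguments: {"type":"object","properties":{"series":{"type":"array"},"fingers":{"type":"number"},"newtons":{"type":"number"}},"required":["series"]}

```bash
mkdir -p pics; ls
cat > h.py <<'E'
import numpy as np, cv2, json
from plant import robot
def cam(n):
    f=robot.grab_frame(n); f['f']=240/np.tan(np.radians(f['fov_y'])/2); return f
def save(f,name,crop=None,scale=1):
    im=f['img'][...,::-1]
    if crop: im=im[crop[1]:crop[3],crop[0]:crop[2]]
    cv2.imwrite('pics/'+name,cv2.resize(im,None,fx=scale,fy=scale,interpolation=cv2.INTER_CUBIC))
def cloud(f):
    v,u=np.mgrid[:480,:640]; z=f['depth']
    P=np.stack([(u-f['cx'])*z/f['f'],(v-f['cy'])*z/f['f'],z],-1)
    W=(P-f['t'])@np.array(f['R']); W[z==0]=np.nan; return W
def proj(f,X):
    c=np.array(f['R'])@np.array(X)+f['t']; return np.array([c[0]/c[2]*f['f']+f['cx'],c[1]/c[2]*f['f']+f['cy']])
E
python3 - <<'E'
from h import *
print(robot.state(), robot.nose_length)
for n in('side','top'):
    f=cam(n); save(f,n+'0.png'); np.savez(n+'0.npz',**f)
    print(n,f['fov_y'],f['cx'],f['cy'],np.round(f['R'],3).tolist(),np.round(f['t'],3))
    W=cloud(f)
    for t in ['hook_root','stud_grip','carrier_b_tab','valve_grip','stand','carrier_b_eye']:
        for d in robot.look_for(t,n):
            u,v=map(int,np.round(d['at'])); print(t,round(d['score'],2),u,v,np.round(W[v,u],3))
E
```

```text
pics
{'clock': 0.0, 'q': array([ 5.80054442e+01,  2.81630738e+01,  8.93480045e+01, -2.60807407e-04,
        6.25489133e+01, -6.05009722e+00]), 'qvel': array([ 0.03031016, -0.09508534, -0.01645027,  0.08459669, -0.0324409 ,
       -0.09516027]), 'joint_efforts': array([ 2.90277640e-04, -6.12612176e+01, -2.58173615e+01,  6.92852656e-02,
        4.82651917e-02, -8.05009972e-05]), 'tool_pos': array([0.27330891, 0.56185378, 0.23908612]), 'tcp_rot': array([-1.79993907e+02,  5.96818636e-02,  6.40556649e+01]), 'ft_force': array([-0.32195435, -0.11277975,  0.26034102]), 'ft_torque': array([0.01866615, 0.01341212, 0.00367392]), 'gripper_width': 0.095084319665369} 0.025
side 53.111928247273575 324.7762622602669 239.96896591151187 [[0.994, -0.108, 0.011], [-0.077, -0.777, -0.625], [0.076, 0.62, -0.781]] [-0.506  0.137  1.326]
hook_root 0.83 364 289 [ 0.611 -0.064  0.007]
stud_grip 0.77 360 302 [ 0.586 -0.132  0.053]
stud_grip 0.52 292 182 [0.44  0.324 0.055]
stud_grip 0.37 373 204 [0.675 0.191 0.071]
carrier_b_tab 0.91 258 200 [0.332 0.243 0.069]
carrier_b_tab 0.89 332 180 [0.567 0.328 0.048]
ca
[... 505 characters left out ...]
.551 1.446]
hook_root 0.88 360 222 [ 0.608 -0.06   0.007]
hook_root 0.72 386 224 [ 0.595 -0.124  0.074]
stud_grip 0.55 387 227 [ 0.587 -0.126  0.074]
carrier_b_tab 0.77 210 179 [0.705 0.336 0.1  ]
carrier_b_tab 0.75 268 238 [0.562 0.193 0.001]
carrier_b_tab 0.66 236 325 [0.332 0.256 0.131]
carrier_b_tab 0.61 221 226 [0.593 0.322 0.007]
valve_grip 0.63 475 242 [ 0.548 -0.352  0.092]
valve_grip 0.58 207 283 [0.436 0.341 0.076]
stand 0.73 358 224 [ 0.603 -0.055  0.005]
stand 0.52 454 298 [ 0.402 -0.31   0.035]
carrier_b_eye 0.87 208 186 [0.687 0.342 0.097]
carrier_b_eye 0.85 236 324 [0.334 0.258 0.117]
carrier_b_eye 0.78 267 237 [0.564 0.195 0.006]
carrier_b_eye 0.73 223 231 [0.58  0.316 0.006]
```

View pics/side0.png

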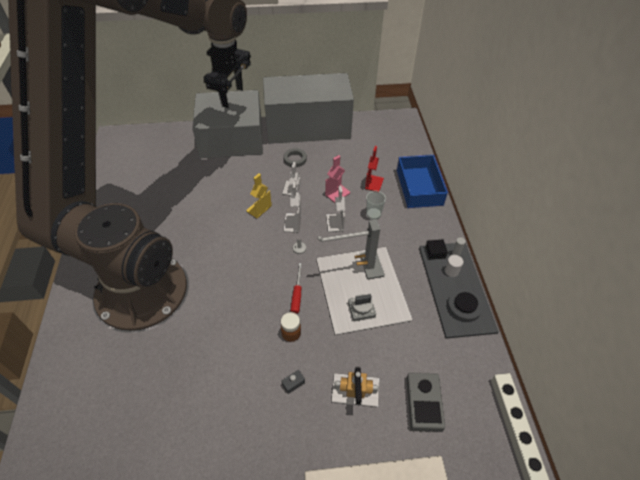

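View pics/top0.png

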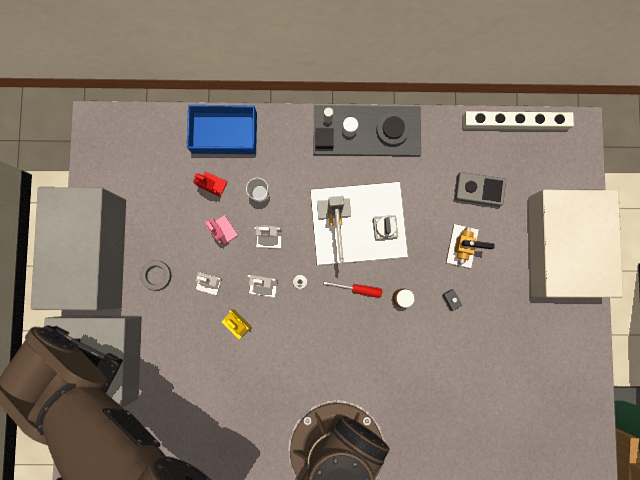

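The two views show three silver carriers, at top (268,237), (208,283) and (262,286). The coloured look-alikes are pink (220,230), red (210,184) and yellow (236,324). The stand is at (337,225), the stud at (386,227) and the valve at (470,245). Next I'll measure the silver ones with depth and check them in close crops.

Run:
```python
from h import *
im=[]
for n,c in(('top',(185,215,305,305)),('side',(260,150,380,240))):
    f=dict(np.load(n+'0.npz')); a=f['img'][c[1]:c[3],c[0]:c[2],::-1]
    im.append(cv2.resize(a,(800,600) if 0 else (640,480),interpolation=cv2.INTER_CUBIC)[:300 if 0 else 480])
cv2.imwrite('pics/c1.png',cv2.resize(np.vstack(im),(480,600)) if 0 else np.hstack([cv2.resize(i,(400,300)) for i in im]))
f=dict(np.load('top0.npz'));c=(300,175,500,275)
save(f,'c2.png',c,4)
# silver pts by height
for n in('top','side'):
    f=dict(np.load(n+'0.npz'));f.update({k:f[k].item() for k in('cx','cy','f')}); W=cloud(f)
    hsv=cv2.cvtColor(f['img'],cv2.COLOR_RGB2HSV)
    m=(W[...,2]>.03)&(W[...,0]>.38)&(W[...,0]<.68)&(W[...,1]>.12)&(W[...,1]<.42)&(hsv[...,1]<70)
    k,l,s,_=cv2.connectedComponentsWithStats(m.astype(np.uint8))
    for i in range(1,k):
        if s[i,4]<25: continue
        p=W[l==i]; hi=p[p[:,2]>p[:,2].max()-.02]
        print(n,s[i],'zmax',p[:,2].max().round(3),'mean',p.mean(0).round(3),'top',hi.mean(0).round(3),len(hi))
```

```text
top [246 191  22  10  71] zmax 0.079 mean [0.667 0.216 0.063] top [0.666 0.216 0.072] 48
top [254 225  27  12 236] zmax 0.155 mean [0.571 0.188 0.105] top [0.571 0.19  0.149] 37
top [195 272  23  14 192] zmax 0.12 mean [0.447 0.345 0.072] top [0.448 0.349 0.11 ] 34
top [248 275  29  13 221] zmax 0.177 mean [0.442 0.198 0.128] top [0.442 0.201 0.171] 35
side [289 161  12  63 373] zmax 0.174 mean [0.444 0.25  0.097] top [0.441 0.196 0.167] 29
side [335 185  10  40 196] zmax 0.153 mean [0.572 0.177 0.099] top [0.571 0.186 0.147] 29
side [366 191   9  23 138] zmax 0.075 mean [0.669 0.213 0.055] top [0.668 0.214 0.067] 72
```

View pics/c1.png

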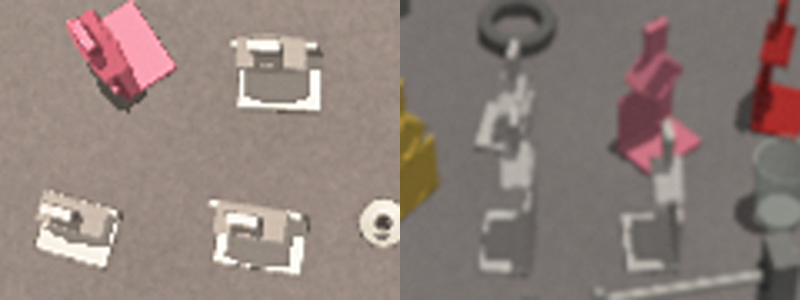

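View pics/c2.png

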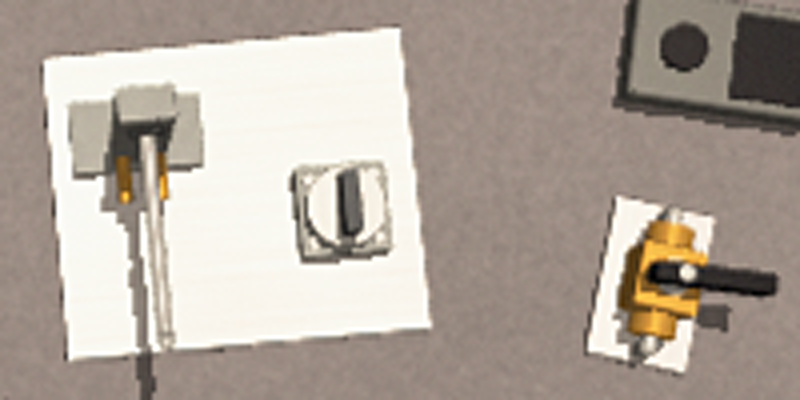

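The silver carriers by height are a (top 262,286; z≈0.177), b (268,237; 0.155) and d (208,283; 0.12), so c is probably absent. Next I'll fit the stand, hook, stud, valve and carrier poses.

```bash
cat >> h.py <<'E'
def load(n):
    f=dict(np.load(n+'0.npz')); f.update({k:f[k].item() for k in('cx','cy','f','fov_y')}); return f
def box(W,x,y,z): return (W[...,0]>x[0])&(W[...,0]<x[1])&(W[...,1]>y[0])&(W[...,1]<y[1])&(W[...,2]>z[0])&(W[...,2]<z[1])
def pca(p):
    c=p.mean(0); d=np.linalg.svd(p-c,full_matrices=False)[2][0]; return c,np.degrees(np.arctan2(d[1],d[0]))
def rect(p): 
    r=cv2.minAreaRect((p[:,:2]*1000).astype(np.float32)); return np.round(r[0],1),np.round(r[1],1),round(r[2],1)
E
cat > m.py <<'E'
from h import *
def carriers(W,n,C):
    for k,(x,y,h) in C.items():
        m=box(W,(x-.05,x+.04),(y-.05,y+.05),(h-.025,h+.02)); p=W[m]
        q=W[box(W,(x-.06,x+.04),(y-.055,y+.055),(.005,.016))]; r=W[box(W,(x-.05,x+.04),(y-.05,y+.05),(.03,h-.03))]
        print(n,k,'tab',p.mean(0).round(4),len(p),'zmax',p[:,2].max().round(3),rect(p),'ledge',len(q) and rect(q),'body',rect(r),'pca',round(pca(r[:,:2])[1],1))
E
python3 - <<'E'
from h import *; from m import carriers
for n in('top','side'):
    f=load(n); W=cloud(f)
    carriers(W,n,dict(a=(.442,.199,.172),b=(.571,.188,.152),d=(.447,.347,.112)))
    p=W[box(W,(.45,.63),(-.05,.03),(.14,.168))]; p=p[p[:,0]<.62]
    print(n,'hook',len(p),p.min(0).round(3),p.max(0).round(3)); l=cv2.fitLine((p[:,:2]*1000).astype(np.float32),cv2.DIST_HUBER,0,.01,.01).ravel(); print(l, np.degrees(np.arctan2(l[1],l[0])))
    p=W[box(W,(.55,.75),(-.06,.06),(.188,.21))]; print('post top',len(p),rect(p),p[:,2].mean())
    p=W[box(W,(.54,.64),(-.2,-.06),(.07,.09))]; print('wing',len(p),rect(p),p.mean(0).round(4),'pca',pca(p[:,:2])[1])
    p=W[box(W,(.5,.64),(-.2,-.06),(.025,.038))]; print('block',len(p),rect(p))
    p=W[box(W,(.4,.75),(-.25,.15),(.004,.014))]; print('base',len(p),rect(p))
    hsv=cv2.cvtColor(f['img'],cv2.COLOR_RGB2HSV)
    w=box(W,(.45,.65),(-.45,-.25),(-.005,.02))&(hsv[...,2]>190)&(hsv[...,1]<40); print('valve base',w.sum(),rect(W[w]))
    w=box(W,(.45,.65),(-.5,-.25),(.08,.11))&(hsv[...,2]<80); p=W[w]; print('handle',w.sum(),rect(p),p.mean(0).round(4),pca(p[:,:2])[1])
    w=box(W,(.45,.65),(-.45,-.25),(.02,.08))&(hsv[...,1]>120); p=W[w];print('brass',w.sum(),rect(p),p.mean(0).round(4),pca(p[:,:2])[1])
E
```

```text
top a tab [0.4415 0.2009 0.1715] 35 zmax 0.177 (array([441.5, 201.5]), array([ 7.3, 24.2]), 0.0) ledge (array([432. , 197.9]), array([106.2,  98.4]), 89.2) body (array([441.7, 200.8]), array([70.1, 23.9]), 81.7) pca -96.0
top b tab [0.5711 0.1895 0.1477] 41 zmax 0.155 (array([571.5, 189.6]), array([ 6.7, 23.3]), 0.9) ledge (array([561.7, 188.1]), array([ 99.2, 107.5]), 0.4) body (array([572.3, 190.3]), array([68.1, 24.3]), 89.5) pca -87.3
top d tab [0.4477 0.3478 0.1092] 37 zmax 0.12 (array([447.9, 348.7]), array([23.1,  7.9]), 76.2) ledge (array([437.3, 346.9]), array([ 97.5, 108.5]), 0.6) body (array([448.1, 349.1]), array([53.3, 23.4]), 74.4) pca -106.8
top hook 86 [ 0.498 -0.004  0.159] [0.62  0.018 0.168]
[9.959512e-01 8.989593e-02 5.617803e+02 5.593126e+00] 5.1576195
post top 137 (array([635.6,  12.2]), array([22.4, 34.5]), 1.4) 0.19416279120742194
wing 78 (array([ 593.3, -127. ]), array([40.6, 12.1]), 4.3) [ 0.5931 -0.1269  0.0768] pca -174.51655082727052
block 188 (array([ 593.4, -127.1]), array([61.9, 62.2]), 5.3)
base 5840 (array([574.9, -50.5]), array([349.2, 398.8]), 0.1)
[... 978 characters left out ...]
7  0.156] [0.619 0.014 0.168]
[9.9597800e-01 8.9598075e-02 5.5282507e+02 8.7146372e-01] 5.140485
post top 102 (array([635.5,  10.7]), array([23.2, 37.5]), 4.1) 0.1928865236621856
wing 80 (array([ 592.9, -128.8]), array([42.2, 14.2]), 7.6) [ 0.5917 -0.1298  0.0757] pca -171.39683360254588
block 193 (array([ 592.9, -129.6]), array([61.7, 64.7]), 6.0)
base 4774 (array([575.2, -63.5]), array([372.3, 347.9]), 89.8)
valve base 255 (array([ 546.1, -343.3]), array([ 66. , 105.2]), 77.3)
handle 202 (array([ 542.5, -363.6]), array([79.5, 13.9]), 83.4) [ 0.5413 -0.3682  0.0933] -96.1457306571332
brass 376 (array([ 545.2, -344.7]), array([42. , 74.3]), 77.1) [ 0.5429 -0.3498  0.0501] -10.276782903115741
```

The fits agree:
- **Stand:** origin about (0.625, 0.011), yaw 5.2°.
- **Stud:** (0.593, −0.128).
- **Valve:** axis about (0.545, −0.342), pipe at −12.4°, handle at −6.5°.

The stud comes first.

step_arm([
  {"xyz": [32,-69,0],"angular": [0,0,31]},
  {"xyz": [32,-69,0],"angular": [0,0,31]},
  {"xyz": [32,-69,0],"angular": [0,0,31]},
  {"xyz": [32,-69,0],"angular": [0,0,31]},
  {"xyz": [32,-69,0],"angular": [0,0,31]},
  {"xyz": [32,-69,0],"angular": [0,0,31]},
  {"xyz": [32,-69,0],"angular": [0,0,31]},
  {"xyz": [32,-69,0],"angular": [0,0,31]},
  {"xyz": [32,-69,0],"angular": [0,0,31]},
  {"xyz": [32,-69,0],"angular": [0,0,31]},
  {"xyz": [32,-69,0],"angular": [0,0,31]},
  {"xyz": [32,-69,0],"angular": [0,0,31]},
], fingers=0.5, newtons=30)

```text
clock: 1.9
tool_pos: [0.5245, 0.0199, 0.2399]
tcp_rot: [180.0, -0.0, 95.0]
ft_force: [-0.2, 1.2, 0.3]
gripper_width: 0.0476
```

step_arm([
  {"xyz": [6.9,-14.8,0],"angular": [0,0,0.2]},
  {"xyz": [6.9,-14.8,0],"angular": [0,0,0.2]},
  {"xyz": [6.9,-14.8,0],"angular": [0,0,0.2]},
  {"xyz": [6.9,-14.8,0],"angular": [0,0,0.2]},
  {"xyz": [6.9,-14.8,-4],"angular": [0,0,0.2]},
  {"xyz": [6.9,-14.8,-8],"angular": [0,0,0.2]},
  {"xyz": [6.9,-14.8,-12],"angular": [0,0,0.2]},
  {"xyz": [6.9,-14.8,-15],"angular": [0,0,0.2]},
  {"xyz": [6.9,-14.8,-16.4],"angular": [0,0,0.2]},
  {"xyz": [6.9,-14.8,-16.4],"angular": [0,0,0.2]},
])

```text
clock: 2.9
tool_pos: [0.593, -0.1275, 0.0747]
tcp_rot: [-179.9, -0.1, 95.3]
ft_force: [-0.6, 0.7, 0.4]
gripper_width: 0.0475
```

step_arm([
  {"xyz": [0,0,0],"angular": [0,0,0]},
  {"xyz": [0,0,0],"angular": [0,0,0]},
  {"xyz": [0,0,0],"angular": [0,0,0]},
  {"xyz": [0,0,0],"angular": [0,0,0]},
  {"xyz": [0,0,0],"angular": [0,0,0]},
  {"xyz": [0,0,0],"angular": [0,0,0]},
], fingers=1, newtons=30)

```text
clock: 3.5
tool_pos: [0.5933, -0.1285, 0.0754]
tcp_rot: [-180.0, 0.0, 95.3]
ft_force: [-1.7, -5.8, 1.6]
gripper_width: 0.0115
```

step_arm([
  {"xyz": [0,-0.1,-0.5],"angular": [0,0,0]},
  {"xyz": [0,-0.1,-1.0],"angular": [0,0,0]},
  {"xyz": [0,-0.1,-1.0],"angular": [0,0,0]},
  {"xyz": [0,-0.1,-1.0],"angular": [0,0,0]},
])

```text
clock: 3.9
tool_pos: [0.5934, -0.1288, 0.0661]
tcp_rot: [-180.0, -0.0, 95.3]
ft_force: [-1.2, 4.5, 9.7]
gripper_width: 0.0118
```

step_arm([
  {"xyz": [0,0,0],"angular": [0,0,-8]},
  {"xyz": [0,0,0],"angular": [0,0,-16]},
  {"xyz": [0,0,0],"angular": [0,0,-24]},
  {"xyz": [0,0,0],"angular": [0,0,-32]},
  {"xyz": [0,0,0],"angular": [0,0,-40]},
  {"xyz": [0,0,0],"angular": [0,0,-48]},
  {"xyz": [0,0,0],"angular": [0,0,-56]},
  {"xyz": [0,0,0],"angular": [0,0,-64]},
  {"xyz": [0,0,0],"angular": [0,0,-72]},
  {"xyz": [0,0,0],"angular": [0,0,-80]},
  {"xyz": [0,0,0],"angular": [0,0,-88]},
  {"xyz": [0,0,0],"angular": [0,0,-92]},
])

```text
clock: 5.1
tool_pos: [0.5946, -0.1274, 0.0669]
tcp_rot: [-179.9, -0.2, 3.0]
ft_force: [4.9, 12.3, 7.1]
gripper_width: 0.0116
```

Run:
```python
from plant import robot
s=robot.state(); print({k:s[k] for k in('clock','tool_pos','tcp_rot','ft_force','ft_torque','q')})
```

```text
{'clock': 5.1, 'tool_pos': array([ 0.59461913, -0.12737076,  0.06690794]), 'tcp_rot': array([-179.93408265,   -0.18199885,    2.99827465]), 'ft_force': array([ 4.85159998, 12.33641118,  7.13567482]), 'ft_torque': array([ 2.26788688, -0.88186189,  0.64193303]), 'q': array([-18.3638133 ,  38.89260236, 100.395096  ,   0.19633484,
        40.56698381, -21.51117579])}
```

step_arm([
  {"xyz": [0,0,0],"angular": [0,0,0]},
  {"xyz": [0,0,0],"angular": [0,0,0]},
  {"xyz": [0,0,0],"angular": [0,0,0]},
  {"xyz": [0,0,0],"angular": [0,0,0]},
  {"xyz": [0,0,2],"angular": [0,0,0]},
  {"xyz": [0,0,6],"angular": [0,0,0]},
  {"xyz": [0,0,11],"angular": [0,0,0]},
  {"xyz": [0,0,16],"angular": [0,0,0]},
  {"xyz": [0,0,17.5],"angular": [0,0,0]},
], fingers=0.5)

```text
clock: 6.0
tool_pos: [0.5958, -0.1277, 0.2472]
tcp_rot: [179.9, -0.6, 3.0]
ft_force: [0.1, -0.3, -1.0]
gripper_width: 0.0478
```

step_arm([
  {"xyz": [-5,10,0],"angular": [0,0,30]},
  {"xyz": [-15,32.7,0],"angular": [0,0,84]},
  {"xyz": [-15,32.7,0],"angular": [0,0,84]},
  {"xyz": [-15,32.7,0],"angular": [0,0,84]},
  {"xyz": [-15,32.7,0],"angular": [0,0,84]},
  {"xyz": [-15,32.7,0],"angular": [0,0,84]},
  {"xyz": [-15,32.7,0],"angular": [0,0,84]},
  {"xyz": [-15,32.7,0],"angular": [0,0,84]},
  {"xyz": [-15,32.7,0],"angular": [0,0,84]},
  {"xyz": [-15,32.7,0],"angular": [0,0,84]},
  {"xyz": [-15,32.7,0],"angular": [0,0,84]},
  {"xyz": [-15,32.7,0],"angular": [0,0,84]},
])

```text
clock: 7.2
tool_pos: [0.4458, 0.1993, 0.2472]
tcp_rot: [179.9, -0.6, 86.8]
ft_force: [-1.0, 1.5, -0.3]
gripper_width: 0.0475
```

Run:
```python
from h import *; from m import carriers
print(robot.state()['clock'],robot.state()['tool_pos'],robot.state()['tcp_rot'])
for n in('top','side'):
    f=cam(n); np.savez(n+'0.npz',**f); W=cloud(f); save(f,n+'1.png',(240,150,420,285) if n=='top' else (260,150,440,330),4 if n=='top' else 3)
    try: carriers(W,n,dict(a=(.442,.199,.172),b=(.571,.188,.152),d=(.447,.347,.112)))
    except Exception as e: print(e)
    p=W[box(W,(.54,.64),(-.2,-.06),(.062,.09))]; print('wing',len(p),rect(p),np.median(p,0).round(4),'pca',pca(p[:,:2])[1])
```

```text
7.2 [0.44578249 0.19926575 0.24721407] [179.9227977   -0.57550014  86.79139376]
zero-size array to reduction operation maximum which has no identity
wing 76 (array([ 593.5, -127.2]), array([12. , 42.2]), 4.7) [ 0.5925 -0.126   0.072 ] pca 95.31659848587124
side a tab [0.4412 0.1949 0.1644] 34 zmax 0.174 (array([440.8, 199.3]), array([24. ,  8.3]), 82.7) ledge (array([423.9, 193.6]), array([93.9, 68.3]), 75.3) body (array([440.9, 199.6]), array([74.7, 24.4]), 82.0) pca -102.6
side b tab [0.5708 0.1858 0.1427] 38 zmax 0.153 (array([571.4, 189.8]), array([ 7.6, 27.4]), 0.0) ledge (array([551.3, 182.8]), array([59.6, 79.4]), 1.1) body (array([571.5, 184.6]), array([62. , 24.1]), 88.6) pca -70.7
zero-size array to reduction operation maximum which has no identity
wing 80 (array([ 592.9, -129.2]), array([12.8, 47.1]), 4.4) [ 0.5919 -0.1296  0.0708] pca -83.84101017790334m.py:6: RuntimeWarning: Mean of empty slice.
  print(n,k,'tab',p.mean(0).round(4),len(p),'zmax',p[:,2].max().round(3),rect(p),'ledge',len(q) and rect(q),'body',rect(r),'pca',round(pca(r[:,:2])[1],1))
  ret = um.true_divide(
```

The stud reads as locked: wing at 95° (90° turned) and about 5 mm lower. Now carrier a, with tab at (0.4415, 0.200) and yaw −8°.

step_arm([
  {"xyz": [-0.7,0.1,0],"angular": [-0.6,0,-4.8]},
  {"xyz": [-0.7,0.1,0],"angular": [-0.6,0,-4.8]},
  {"xyz": [-0.7,0.1,-3],"angular": [-0.6,0,-4.8]},
  {"xyz": [-0.7,0.1,-6],"angular": [-0.6,0,-4.8]},
  {"xyz": [-0.7,0.1,-7.9],"angular": [-0.6,0,-4.8]},
  {"xyz": [-0.7,0.1,-7.9],"angular": [-0.6,0,-4.8]},
  {"xyz": [-0.7,0.1,-7.9],"angular": [-0.6,0,-4.8]},
])

```text
clock: 8.0
tool_pos: [0.4392, 0.2002, 0.1686]
tcp_rot: [179.9, 0.0, 82.1]
ft_force: [0.3, -0.8, -0.7]
gripper_width: 0.0475
```

step_arm([
  {"xyz": [0,0,0],"angular": [0,0,0]},
  {"xyz": [0,0,0],"angular": [0,0,0]},
  {"xyz": [0,0,0],"angular": [0,0,0]},
  {"xyz": [0,0,0],"angular": [0,0,0]},
  {"xyz": [0,0,0],"angular": [0,0,0]},
], fingers=1, newtons=40)

```text
clock: 8.5
tool_pos: [0.4395, 0.2004, 0.1691]
tcp_rot: [179.8, -0.0, 82.1]
ft_force: [-1.0, 2.0, 4.6]
gripper_width: 0.0232
```

step_arm([
  {"xyz": [0,0,2],"angular": [0,0,0]},
  {"xyz": [0,0,5],"angular": [0,0,0]},
  {"xyz": [0,0,9],"angular": [0,0,0]},
  {"xyz": [0,0,9],"angular": [0,0,0]},
])

```text
clock: 8.9
tool_pos: [0.4408, 0.2008, 0.263]
tcp_rot: [179.5, -0.2, 82.1]
ft_force: [-0.7, 0.2, -3.5]
gripper_width: 0.0233
```

step_arm([
  {"xyz": [1.2,-5,0],"angular": [0,0,4]},
  {"xyz": [1.2,-9,0],"angular": [0,0,8]},
  {"xyz": [1.2,-13,0],"angular": [0,0,12]},
  {"xyz": [1.2,-17,0],"angular": [0,0,13.1]},
  {"xyz": [1.2,-20.5,0],"angular": [0,0,13.1]},
  {"xyz": [1.2,-20.5,-1.5],"angular": [0,0,13.1]},
  {"xyz": [1.2,-20.5,-3.5],"angular": [0,0,13.1]},
  {"xyz": [1.2,-20.5,-3.5],"angular": [0,0,13.1]},
  {"xyz": [1.2,-20.5,-3.5],"angular": [0,0,13.1]},
])

```text
clock: 9.8
tool_pos: [0.4526, -0.0041, 0.2277]
tcp_rot: [179.6, -0.2, 95.2]
ft_force: [0.3, -0.7, -2.7]
gripper_width: 0.0234
```

Run:
```python
from h import *
s=robot.state();print(s['clock'],s['tool_pos'],s['tcp_rot'])
f=cam('side'); save(f,'s2.png',(280,180,420,285),5); np.savez('side0.npz',**f)
```

```text
9.8 [ 0.45255697 -0.00413467  0.22766155] [179.5517178   -0.19461004  95.17220925]
```

View pics/s2.png

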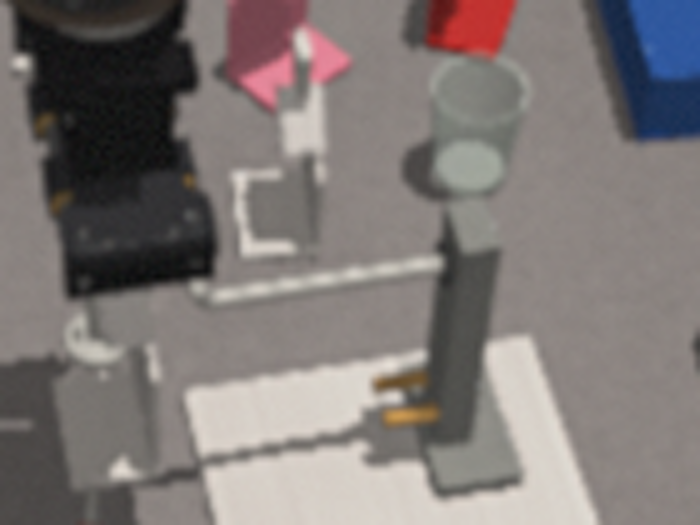

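The carrier hangs straight with its eye (90,340) in front of the hook tip (200,290). Sliding on now.

step_arm([
  {"xyz": [1.5,0.09,0],"angular": [-0.4,0,0]},
  {"xyz": [3,0.22,0],"angular": [-0.4,0,0]},
  {"xyz": [4.5,0.36,0],"angular": [-0.4,0,0]},
  {"xyz": [6,0.49,0],"angular": [-0.4,0,0]},
  {"xyz": [7,0.58,0],"angular": [-0.4,0,0]},
  {"xyz": [7,0.58,0],"angular": [-0.4,0,0]},
])

```text
clock: 10.45
tool_pos: [0.5237, 0.002, 0.2285]
tcp_rot: [179.5, 0.2, 95.2]
ft_force: [0.2, -0.6, -3.3]
gripper_width: 0.0236
```

Run:
```python
from h import *
s=robot.state();print(s['clock'],s['tool_pos'],s['tcp_rot'],s['ft_force'],s['ft_torque'])
f=cam('side'); save(f,'s3.png',(280,180,420,285),5); np.savez('side0.npz',**f)
```

```text
10.45 [0.52372265 0.00200071 0.2284646 ] [179.46725783   0.23259634  95.22398413] [ 0.19858699 -0.64325263 -3.28029156] [ 0.04591404 -0.0011253  -0.03097786]
```

View pics/s3.png

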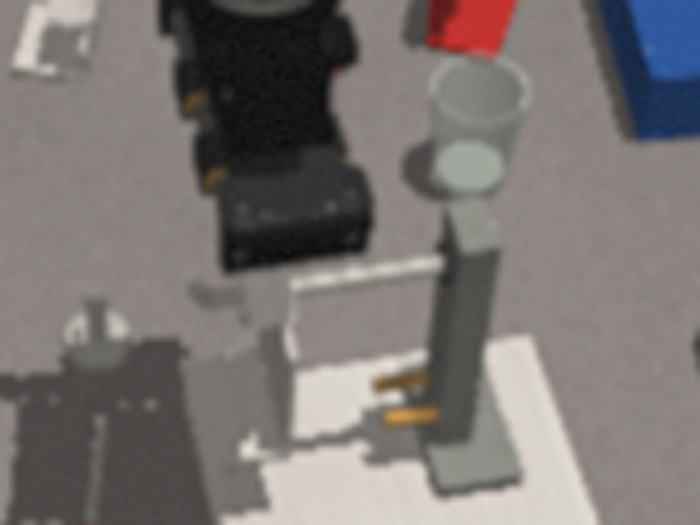

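step_arm([
  {"xyz": [1.5,0.13,-0.4],"angular": [0.2,0.5,0]},
  {"xyz": [3,0.26,-0.4],"angular": [0.2,0.5,0]},
  {"xyz": [4.5,0.4,-0.4],"angular": [0.2,0.5,0]},
  {"xyz": [6,0.53,-0.4],"angular": [0.2,0.5,0]},
  {"xyz": [7.5,0.66,-0.4],"angular": [0.2,0.5,0]},
  {"xyz": [8,0.71,-0.4],"angular": [0.2,0.5,0]},
  {"xyz": [8.3,0.73,-0.4],"angular": [0.2,0.5,0]},
  {"xyz": [8.5,0.75,-0.4],"angular": [0.2,0.5,0]},
  {"xyz": [8.5,0.75,-0.4],"angular": [0.2,0.5,0]},
])

```text
clock: 11.4
tool_pos: [0.6075, 0.0094, 0.2244]
tcp_rot: [-180.0, -0.0, 95.2]
ft_force: [1.0, 0.3, -2.8]
gripper_width: 0.0239
```

step_arm([
  {"xyz": [0.1,0.01,0],"angular": [0,0,0]},
  {"xyz": [0.2,0.02,0],"angular": [0,0,0]},
  {"xyz": [0.3,0.03,0],"angular": [0,0,0]},
  {"xyz": [0.3,0.03,0],"angular": [0,0,0]},
])

```text
clock: 11.8
tool_pos: [0.6105, 0.0097, 0.2244]
tcp_rot: [-180.0, -0.0, 95.2]
ft_force: [-0.4, 0.1, -2.1]
gripper_width: 0.0236
```

step_arm([
  {"xyz": [0.1,0.01,0],"angular": [0,0,0]},
  {"xyz": [0.15,0.01,0],"angular": [0,0,0]},
  {"xyz": [0.2,0.02,0],"angular": [0,0,0]},
  {"xyz": [0.2,0.02,0],"angular": [0,0,0]},
])

```text
clock: 12.2
tool_pos: [0.6115, 0.0099, 0.2244]
tcp_rot: [-179.8, -0.0, 95.2]
ft_force: [-6.9, -1.2, 1.7]
gripper_width: 0.0234
```

step_arm([
  {"xyz": [-0.03,0,-0.5],"angular": [0,0,0]},
  {"xyz": [-0.03,0,-1.0],"angular": [0,0,0]},
  {"xyz": [-0.03,0,-1.4],"angular": [0,0,0]},
  {"xyz": [-0.03,0,-1.6],"angular": [0,0,0]},
  {"xyz": [-0.03,0,-1.6],"angular": [0,0,0]},
])

```text
clock: 12.7
tool_pos: [0.6114, 0.0095, 0.2091]
tcp_rot: [-179.9, 0.0, 95.2]
ft_force: [-4.2, -2.1, 5.6]
gripper_width: 0.0234
```

step_arm([
  {"xyz": [0,0,0],"angular": [0,0,0]},
  {"xyz": [0,0,0],"angular": [0,0,0]},
  {"xyz": [0,0,0],"angular": [0,0,0]},
  {"xyz": [0,0,2],"angular": [0,0,0]},
  {"xyz": [0,0,5],"angular": [0,0,0]},
  {"xyz": [-2,4,6],"angular": [0,0,0]},
  {"xyz": [-4,8,6],"angular": [0,0,0]},
  {"xyz": [-8,11,6],"angular": [0,0,0]},
  {"xyz": [-12,14,6],"angular": [0,0,0]},
  {"xyz": [-13,17,6],"angular": [0,0,0]},
  {"xyz": [-13,20,6],"angular": [0,0,0]},
  {"xyz": [-13,20,6],"angular": [0,0,0]},
], fingers=0.5)

```text
clock: 13.9
tool_pos: [0.481, 0.2122, 0.2693]
tcp_rot: [-179.9, -0.0, 95.4]
ft_force: [-0.6, -1.4, 0.1]
gripper_width: 0.0479
```

```bash
cat > look.py <<'E'
import sys
from h import *; from m import carriers
s=robot.state();print(s['clock'],s['tool_pos'],s['tcp_rot'])
g={}
for n in('top','side'):
    f=g[n]=cam(n); np.savez(n+'0.npz',**f); W=cloud(f)
    for k,v in dict(b=(.571,.188,.152),d=(.447,.347,.112)).items():
        try: carriers(W,n,{k:v})
        except Exception as e: print(n,k,'none')
    # things on the hook: points in stand frame
    c,s_=np.cos(np.radians(5.2)),np.sin(np.radians(5.2)); D=W-[.625,.0109,0]; S=np.stack([c*D[...,0]+s_*D[...,1],-s_*D[...,0]+c*D[...,1],D[...,2]],-1)
    p=S[box(S,(-.13,-.001),(-.02,.02),(.182,.23))]
    print(n,'hung tabs',len(p), np.histogram(p[:,0],bins=np.arange(-.132,.002,.004))[0], p[:,2].max() if len(p) else '')
a=g['top']['img'][195:295,290:410,::-1]; b=g['side']['img'][200:300,290:410,::-1]
cv2.imwrite('pics/'+sys.argv[1],cv2.resize(np.hstack([a,b]),(800,333),interpolation=cv2.INTER_CUBIC))
E
python3 look.py k1.png 2>/dev/null
```

```text
13.9 [0.48098483 0.21216189 0.26934481] [-1.79936252e+02 -1.62279592e-02  9.54033137e+01]
top b tab [0.5711 0.1868 0.1479] 32 zmax 0.157 (array([571.4, 187.7]), array([18.1,  7.1]), 88.0) ledge (array([562.5, 173.8]), array([93.8, 74. ]), 5.3) body (array([571.8, 180.1]), array([24.8, 47.7]), 0.1) pca -74.3
top d none
top hung tabs 50 [ 0  0  0  0  0  0  0  0  0  0  0  0  0  0  0  0  0  0  0  0  0  0  0  0
  0  0  0  0  8 26 15  1  0] 0.21598114524062753
side b tab [0.5709 0.1858 0.143 ] 37 zmax 0.152 (array([571.4, 190.1]), array([28.4,  7.8]), 89.3) ledge (array([555.9, 188.1]), array([50.4, 68.8]), 1.5) body (array([571.7, 184.6]), array([60.6, 24.6]), 88.7) pca -71.4
side d tab [0.4474 0.3435 0.1039] 37 zmax 0.115 (array([447.4, 345. ]), array([26. ,  7.6]), 75.1) ledge (array([434.2, 345.6]), array([63. , 47.3]), 75.1) body (array([446.9, 347.2]), array([61.6, 24.9]), 74.1) pca -117.8
side hung tabs 66 [ 0  0  0  0  0  0  0  0  0  0  0  0  0  0  0  0  0  0  0  0  0  0  0  0
  0  0  0  0 22 21 19  0  4] 0.2129200176583919
```

View pics/k1.png

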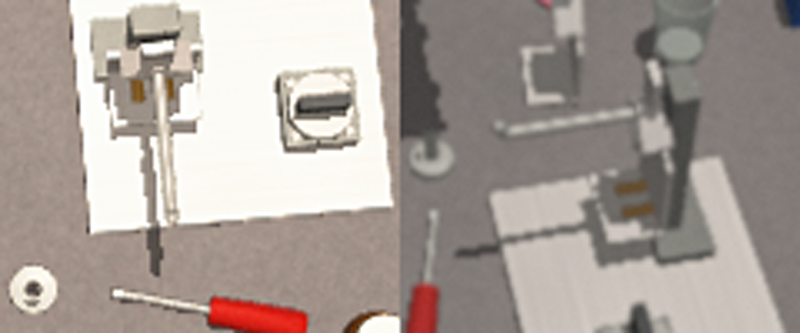

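Picture k1 shows carrier a hanging flat against the post (tab about −13 mm) and the stud wing turned across. Now carrier b at (0.571, 0.190), yaw about −0.5°.

step_arm([
  {"xyz": [5,-1,0],"angular": [0,0,-5.9]},
  {"xyz": [8.8,-2.25,0],"angular": [0,0,-5.9]},
  {"xyz": [8.8,-2.25,-3],"angular": [0,0,-5.9]},
  {"xyz": [8.8,-2.25,-7],"angular": [0,0,-5.9]},
  {"xyz": [8.8,-2.25,-10],"angular": [0,0,-5.9]},
  {"xyz": [8.8,-2.25,-12],"angular": [0,0,-5.9]},
  {"xyz": [8.8,-2.25,-12],"angular": [0,0,-5.9]},
  {"xyz": [8.8,-2.25,-12],"angular": [0,0,-5.9]},
])

```text
clock: 14.8
tool_pos: [0.5697, 0.1866, 0.1494]
tcp_rot: [-179.9, 0.0, 89.4]
ft_force: [-0.3, 1.0, 0.0]
gripper_width: 0.0475
```

step_arm([
  {"xyz": [0,0,0],"angular": [0,0,0]},
  {"xyz": [0,0,0],"angular": [0,0,0]},
  {"xyz": [0,0,0],"angular": [0,0,0]},
  {"xyz": [0,0,0],"angular": [0,0,0]},
  {"xyz": [0,0,0],"angular": [0,0,0]},
], fingers=1)

```text
clock: 15.3
tool_pos: [0.5699, 0.1868, 0.1498]
tcp_rot: [-179.9, 0.0, 89.4]
ft_force: [-0.4, 0.6, 2.7]
gripper_width: 0.0236
```

step_arm([
  {"xyz": [0,0,2],"angular": [0,0,0]},
  {"xyz": [0,0,6],"angular": [0,0,0]},
  {"xyz": [0,0,10],"angular": [0,0,0]},
  {"xyz": [0,0,11],"angular": [0,0,0]},
  {"xyz": [0,0,11],"angular": [0,0,0]},
])

```text
clock: 15.8
tool_pos: [0.57, 0.1868, 0.2609]
tcp_rot: [180.0, -0.0, 89.4]
ft_force: [0.4, -0.2, -3.5]
gripper_width: 0.0238
```

step_arm([
  {"xyz": [-5,-1,0],"angular": [0,0,3]},
  {"xyz": [-9,-3,0],"angular": [0,0,5.8]},
  {"xyz": [-11.7,-7,0],"angular": [0,0,5.8]},
  {"xyz": [-11.7,-11,0],"angular": [0,0,5.8]},
  {"xyz": [-11.7,-15,0],"angular": [0,0,5.8]},
  {"xyz": [-11.7,-19.2,0],"angular": [0,0,5.8]},
  {"xyz": [-11.7,-19.2,-2],"angular": [0,0,5.8]},
  {"xyz": [-11.7,-19.2,-3.2],"angular": [0,0,5.8]},
  {"xyz": [-11.7,-19.2,-3.2],"angular": [0,0,5.8]},
  {"xyz": [-11.7,-19.2,-3.2],"angular": [0,0,5.8]},
])

```text
clock: 16.8
tool_pos: [0.4526, -0.005, 0.228]
tcp_rot: [-179.9, -0.0, 95.2]
ft_force: [0.3, 0.3, -1.7]
gripper_width: 0.0237
```

step_arm([
  {"xyz": [1.5,0.14,0],"angular": [0,0,0]},
  {"xyz": [3,0.27,0],"angular": [0,0,0]},
  {"xyz": [4.5,0.41,0],"angular": [0,0,0]},
  {"xyz": [6,0.55,0],"angular": [0,0,0]},
  {"xyz": [7.5,0.69,0],"angular": [0,0,0]},
  {"xyz": [7.5,0.69,-0.4],"angular": [0,0,0]},
  {"xyz": [9,0.82,-0.4],"angular": [0,0,0]},
  {"xyz": [10.5,0.96,-0.4],"angular": [0,0,0]},
  {"xyz": [12,1.1,-0.4],"angular": [0,0,0]},
  {"xyz": [12.8,1.17,-0.4],"angular": [0,0,0]},
  {"xyz": [13,1.19,-0.4],"angular": [0,0,0]},
  {"xyz": [13,1.19,-0.4],"angular": [0,0,0]},
])

```text
clock: 18.0
tool_pos: [0.5821, 0.007, 0.2238]
tcp_rot: [-179.9, -0.0, 95.2]
ft_force: [-0.3, -0.1, -2.1]
gripper_width: 0.0239
```

step_arm([
  {"xyz": [0.1,0.01,0],"angular": [0,0,0]},
  {"xyz": [0.2,0.02,0],"angular": [0,0,0]},
  {"xyz": [0.3,0.03,0],"angular": [0,0,0]},
  {"xyz": [0.4,0.04,0],"angular": [0,0,0]},
  {"xyz": [0.4,0.04,0],"angular": [0,0,0]},
])

```text
clock: 18.5
tool_pos: [0.5854, 0.0073, 0.2238]
tcp_rot: [-179.8, -0.0, 95.2]
ft_force: [-4.7, -0.4, 1.9]
gripper_width: 0.0238
```

step_arm([
  {"xyz": [0.1,0.01,0],"angular": [0,0,0]},
  {"xyz": [0.15,0.01,0],"angular": [0,0,0]},
  {"xyz": [0.15,0.01,0],"angular": [0,0,0]},
])

```text
clock: 18.8
tool_pos: [0.5859, 0.0074, 0.2237]
tcp_rot: [-179.6, -0.1, 95.2]
ft_force: [-7.5, -0.3, 1.6]
gripper_width: 0.0235
```

step_arm([
  {"xyz": [-0.05,0,-0.5],"angular": [0,0,0]},
  {"xyz": [-0.05,0,-1.0],"angular": [0,0,0]},
  {"xyz": [-0.05,0,-1.4],"angular": [0,0,0]},
  {"xyz": [-0.05,0,-1.5],"angular": [0,0,0]},
  {"xyz": [-0.05,0,-1.5],"angular": [0,0,0]},
])

```text
clock: 19.3
tool_pos: [0.5858, 0.0069, 0.2095]
tcp_rot: [-179.7, 0.0, 95.2]
ft_force: [-3.8, -3.1, 8.2]
gripper_width: 0.0236
```

step_arm([
  {"xyz": [0,0,0],"angular": [0,0,0]},
  {"xyz": [0,0,0],"angular": [0,0,0]},
  {"xyz": [0,0,0],"angular": [0,0,0]},
  {"xyz": [0,0,2],"angular": [0,0,0]},
  {"xyz": [0,0,5],"angular": [0,0,0]},
  {"xyz": [-2,4,6],"angular": [0,0,-5]},
  {"xyz": [-4,8,6],"angular": [0,0,-10]},
  {"xyz": [-8,11,6],"angular": [0,0,-15]},
  {"xyz": [-11,14,6],"angular": [0,0,-20]},
  {"xyz": [-13,17,6],"angular": [0,0,-20]},
  {"xyz": [-13,20,6],"angular": [0,0,-20]},
  {"xyz": [-13,20,6],"angular": [0,0,-20]},
], fingers=0.5)

```text
clock: 20.5
tool_pos: [0.4553, 0.2095, 0.2697]
tcp_rot: [-179.7, -0.1, 75.4]
ft_force: [0.3, 0.1, -0.2]
gripper_width: 0.0473
```

```bash
python3 look.py k2.png 2>/dev/null
```

```text
20.5 [0.45534108 0.20950549 0.26971646] [-1.79738208e+02 -5.26736403e-02  7.54061993e+01]
top b none
top d none
top hung tabs 99 [ 1  0  0  0  0  0  0  0  0  0  0  0  0  0  0  0  0  0  0  0  0  0 15 19
 13  0  0  0  9 27 15  0  0] 0.21825600561117486
side b none
side d tab [0.4456 0.3385 0.0934] 8 zmax 0.097 (array([445.3, 338.8]), array([2.2, 7.1]), 69.2) ledge (array([433.5, 341.8]), array([79.4, 47.2]), 74.1) body (array([447.6, 348.1]), array([57.4, 25. ]), 72.9) pca -122.5
side hung tabs 127 [ 0  0  0  0  0  0  0  0  0  0  0  0  0  0  0  0  0  0  0  0  0  0 25 21
 15  0  0  0 25 23 15  0  3] 0.21518084089104905
```

View pics/k2.png

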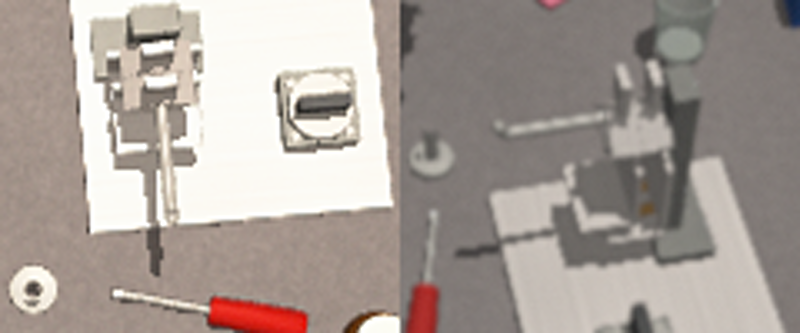

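Carrier b is nested 24 mm in front of a. Now carrier d at (0.448, 0.348), yaw −15.5°. Its side-view height of 0.114 confirms it is d, so c is absent.

step_arm([
  {"xyz": [-1,5,0],"angular": [0,0,-0.9]},
  {"xyz": [-1,10,0],"angular": [0,0,-0.9]},
  {"xyz": [-1,13.9,0],"angular": [0,0,-0.9]},
  {"xyz": [-1,13.9,-2],"angular": [0,0,-0.9]},
  {"xyz": [-1,13.9,-6],"angular": [0,0,-0.9]},
  {"xyz": [-1,13.9,-10],"angular": [0,0,-0.9]},
  {"xyz": [-1,13.9,-14],"angular": [0,0,-0.9]},
  {"xyz": [-1,13.9,-16.1],"angular": [0,0,-0.9]},
  {"xyz": [-1,13.9,-16.1],"angular": [0,0,-0.9]},
  {"xyz": [-1,13.9,-16.1],"angular": [0,0,-0.9]},
])

```text
clock: 21.6
tool_pos: [0.4464, 0.3458, 0.1087]
tcp_rot: [-179.7, 0.0, 74.4]
ft_force: [-0.8, 0.2, 0.5]
gripper_width: 0.0474
```

step_arm([
  {"xyz": [0,0,0],"angular": [0,0,0]},
  {"xyz": [0,0,0],"angular": [0,0,0]},
  {"xyz": [0,0,0],"angular": [0,0,0]},
  {"xyz": [0,0,0],"angular": [0,0,0]},
  {"xyz": [0,0,0],"angular": [0,0,0]},
], fingers=1)

```text
clock: 22.1
tool_pos: [0.4466, 0.346, 0.1092]
tcp_rot: [-179.7, -0.0, 74.4]
ft_force: [-0.4, 1.4, 3.7]
gripper_width: 0.0241
```

step_arm([
  {"xyz": [0,0,2],"angular": [0,0,0]},
  {"xyz": [0,0,6],"angular": [0,0,0]},
  {"xyz": [0,0,10],"angular": [0,0,0]},
  {"xyz": [0,0,14],"angular": [0,0,0]},
  {"xyz": [0,0,14],"angular": [0,0,0]},
])

```text
clock: 22.6
tool_pos: [0.4477, 0.3468, 0.254]
tcp_rot: [180.0, -0.3, 74.4]
ft_force: [-0.1, 0.0, -2.0]
gripper_width: 0.0234
```

step_arm([
  {"xyz": [0,-4.5,0],"angular": [0,0,5]},
  {"xyz": [0,-9,0],"angular": [0,0,10]},
  {"xyz": [0,-14,0],"angular": [0,0,15]},
  {"xyz": [0,-19,0],"angular": [0,0,20.8]},
  {"xyz": [0,-24,0],"angular": [0,0,20.8]},
  {"xyz": [0,-29,0],"angular": [0,0,20.8]},
  {"xyz": [0.5,-33,0],"angular": [0,0,20.8]},
  {"xyz": [0.5,-35.1,0],"angular": [0,0,20.8]},
  {"xyz": [0.5,-35.1,-1.5],"angular": [0,0,20.8]},
  {"xyz": [0.5,-35.1,-2.6],"angular": [0,0,20.8]},
  {"xyz": [0.5,-35.1,-2.6],"angular": [0,0,20.8]},
  {"xyz": [0.5,-35.1,-2.6],"angular": [0,0,20.8]},
])

```text
clock: 23.8
tool_pos: [0.4526, -0.0037, 0.2277]
tcp_rot: [-180.0, -0.4, 95.2]
ft_force: [0.6, -0.4, -2.0]
gripper_width: 0.0238
```

step_arm([
  {"xyz": [0,-0.11,0],"angular": [-0.4,0,0]},
  {"xyz": [1.5,0.03,0],"angular": [-0.4,0,0]},
  {"xyz": [3,0.16,0],"angular": [-0.4,0,0]},
  {"xyz": [4.5,0.3,0],"angular": [-0.4,0,0]},
  {"xyz": [6,0.44,0],"angular": [-0.4,0,0]},
  {"xyz": [7.5,0.58,0],"angular": [-0.4,0,0]},
  {"xyz": [7.5,0.58,-0.4],"angular": [-0.4,0,0]},
  {"xyz": [9,0.71,-0.4],"angular": [-0.4,0,0]},
  {"xyz": [10,0.8,-0.4],"angular": [-0.4,0,0]},
  {"xyz": [10.5,0.85,-0.4],"angular": [-0.4,0,0]},
  {"xyz": [10.5,0.85,-0.4],"angular": [-0.4,0,0]},
])

```text
clock: 24.9
tool_pos: [0.5577, 0.0049, 0.2236]
tcp_rot: [-179.9, 0.0, 95.3]
ft_force: [-0.1, 0.1, -2.2]
gripper_width: 0.0237
```

step_arm([
  {"xyz": [0.1,0.01,0],"angular": [0,0,0]},
  {"xyz": [0.2,0.02,0],"angular": [0,0,0]},
  {"xyz": [0.3,0.03,0],"angular": [0,0,0]},
  {"xyz": [0.4,0.04,0],"angular": [0,0,0]},
  {"xyz": [0.4,0.04,0],"angular": [0,0,0]},
])

```text
clock: 25.4
tool_pos: [0.5617, 0.0053, 0.2237]
tcp_rot: [-179.9, 0.0, 95.3]
ft_force: [-0.0, -0.5, -2.6]
gripper_width: 0.0233
```

step_arm([
  {"xyz": [0.1,0.01,0],"angular": [0,0,0]},
  {"xyz": [0.2,0.02,0],"angular": [0,0,0]},
  {"xyz": [0.25,0.02,0],"angular": [0,0,0]},
  {"xyz": [0.25,0.02,0],"angular": [0,0,0]},
])

```text
clock: 25.8
tool_pos: [0.5642, 0.0055, 0.2236]
tcp_rot: [-179.9, 0.0, 95.3]
ft_force: [-0.4, -0.2, -1.2]
gripper_width: 0.0234
```

step_arm([
  {"xyz": [0.1,0.01,0],"angular": [0,0,0]},
  {"xyz": [0.15,0.01,0],"angular": [0,0,0]},
  {"xyz": [0.2,0.02,0],"angular": [0,0,0]},
  {"xyz": [0.2,0.02,0],"angular": [0,0,0]},
])

```text
clock: 26.2
tool_pos: [0.5652, 0.0056, 0.2236]
tcp_rot: [-179.8, 0.0, 95.3]
ft_force: [-6.9, -1.3, 2.1]
gripper_width: 0.0237
```

Contact reached. Lowering and releasing.

step_arm([
  {"xyz": [-0.05,0,-0.5],"angular": [0,0,0]},
  {"xyz": [-0.05,0,-1.0],"angular": [0,0,0]},
  {"xyz": [-0.05,0,-1.4],"angular": [0,0,0]},
  {"xyz": [-0.05,0,-1.5],"angular": [0,0,0]},
  {"xyz": [-0.05,0,-1.5],"angular": [0,0,0]},
])

```text
clock: 26.7
tool_pos: [0.5649, 0.0052, 0.2092]
tcp_rot: [-179.8, 0.1, 95.3]
ft_force: [-5.5, -2.8, 8.2]
gripper_width: 0.0235
```

step_arm([
  {"xyz": [0,0,0],"angular": [0,0,0]},
  {"xyz": [0,0,0],"angular": [0,0,0]},
  {"xyz": [0,0,0],"angular": [0,0,0]},
  {"xyz": [0,0,2],"angular": [0,0,0]},
  {"xyz": [0,0,5],"angular": [0,0,0]},
  {"xyz": [0,-4,6],"angular": [0,0,-8]},
  {"xyz": [0,-8,6],"angular": [0,0,-16]},
  {"xyz": [0,-12,6],"angular": [0,0,-24]},
  {"xyz": [0,-16,6],"angular": [0,0,-32]},
  {"xyz": [0,-20,6],"angular": [0,0,-40]},
  {"xyz": [0,-22,6],"angular": [0,0,-48]},
  {"xyz": [0,-22,6],"angular": [0,0,-56]},
], fingers=0.5)

```text
clock: 27.9
tool_pos: [0.5649, -0.2176, 0.2687]
tcp_rot: [-179.8, 0.1, 38.8]
ft_force: [0.1, 0.6, 0.4]
gripper_width: 0.0479
```

```bash
python3 look.py k3.png 2>/dev/null
```

```text
27.9 [ 0.56488243 -0.21756001  0.26871084] [-1.79835492e+02  9.49881658e-02  3.87966678e+01]
top b none
top d none
top hung tabs 143 [ 0  0  0  0  0  0  0  0  0  0  0  0  0  0  0  0 11 19 14  0  0  0  8 24
 14  2  0  0  5 30 15  1  0] 0.22092469180751056
side b none
side d none
side hung tabs 0 [0 0 0 0 0 0 0 0 0 0 0 0 0 0 0 0 0 0 0 0 0 0 0 0 0 0 0 0 0 0 0 0 0]
```

View pics/k3.png

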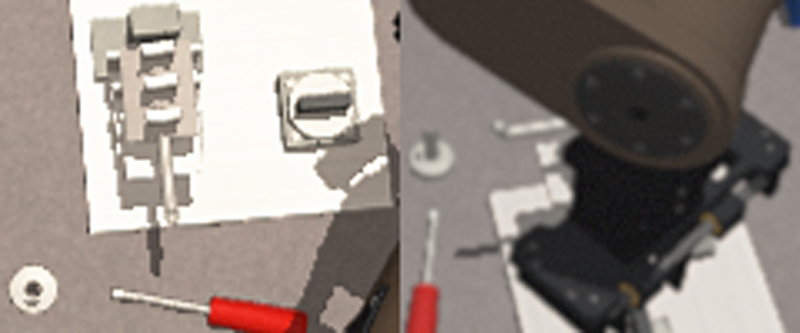

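All three are hung 24 mm apart. Now the valve.

step_arm([
  {"xyz": [-1,-4,0],"angular": [0,0,-8]},
  {"xyz": [-2,-8,0],"angular": [0,0,-16]},
  {"xyz": [-2,-12.4,0],"angular": [0,0,-24]},
  {"xyz": [-2,-12.4,0],"angular": [0,0,-32]},
  {"xyz": [-2,-12.4,0],"angular": [0,0,-40]},
  {"xyz": [-2,-12.4,-3],"angular": [0,0,-45.3]},
  {"xyz": [-2,-12.4,-7],"angular": [0,0,-45.3]},
  {"xyz": [-2,-12.4,-11],"angular": [0,0,-45.3]},
  {"xyz": [-2,-12.4,-15],"angular": [0,0,-45.3]},
  {"xyz": [-2,-12.4,-17.6],"angular": [0,0,-45.3]},
  {"xyz": [-2,-12.4,-17.6],"angular": [0,0,-45.3]},
])

```text
clock: 29.1
tool_pos: [0.544, -0.3379, 0.0894]
tcp_rot: [-179.6, 0.4, -5.9]
ft_force: [0.6, 0.3, 0.4]
gripper_width: 0.0477
```

step_arm([
  {"xyz": [0,0,0],"angular": [0,0,0]},
  {"xyz": [0,0,0],"angular": [0,0,0]},
  {"xyz": [0,0,0],"angular": [0,0,0]},
  {"xyz": [0,0,0],"angular": [0,0,0]},
  {"xyz": [0,0,0],"angular": [0,0,0]},
  {"xyz": [0,0,0],"angular": [0,0,0]},
], fingers=1, newtons=25)

```text
clock: 29.7
tool_pos: [0.5473, -0.3384, 0.0907]
tcp_rot: [-179.8, -0.1, -5.9]
ft_force: [18.2, 1.8, -4.9]
gripper_width: 0.0139
```

step_arm([
  {"xyz": [0.1,0,0],"angular": [0,0,0]},
  {"xyz": [0.2,0,0],"angular": [0,0,0]},
  {"xyz": [0.2,0,0],"angular": [0,0,0]},
])

```text
clock: 30.0
tool_pos: [0.5477, -0.3384, 0.0907]
tcp_rot: [-179.7, 0.1, -5.9]
ft_force: [-9.5, -1.1, -0.2]
gripper_width: 0.0141
```

step_arm([
  {"xyz": [-0.07,0,0],"angular": [0,0,0]},
  {"xyz": [-0.1,0,0],"angular": [0,0,6]},
  {"xyz": [-0.14,-0.01,0],"angular": [0,0,12]},
  {"xyz": [-0.18,-0.02,0],"angular": [0,0,18]},
  {"xyz": [-0.21,-0.03,0],"angular": [0,0,24]},
  {"xyz": [-0.24,-0.04,0],"angular": [0,0,30]},
  {"xyz": [-0.27,-0.05,0],"angular": [0,0,35]},
  {"xyz": [-0.29,-0.06,0],"angular": [0,0,38.5]},
  {"xyz": [-0.29,-0.06,0],"angular": [0,0,38.5]},
  {"xyz": [-0.29,-0.06,0],"angular": [0,0,38.5]},
])

```text
clock: 31.0
tool_pos: [0.5449, -0.339, 0.0907]
tcp_rot: [-179.7, 0.1, 32.5]
ft_force: [2.3, -0.5, -4.6]
gripper_width: 0.0139
```

step_arm([
  {"xyz": [0,0,0],"angular": [0,0,0]},
  {"xyz": [0,0,0],"angular": [0,0,0]},
  {"xyz": [0,0,0],"angular": [0,0,0]},
  {"xyz": [0,0,0],"angular": [0,0,0]},
  {"xyz": [0,0,3],"angular": [0,0,0]},
  {"xyz": [0,0,7],"angular": [0,0,0]},
  {"xyz": [-2,-2,12],"angular": [0,0,0]},
  {"xyz": [-5,-4,16],"angular": [0,0,0]},
  {"xyz": [-9,-6,18],"angular": [0,0,0]},
  {"xyz": [-12,-7,18],"angular": [0,0,0]},
  {"xyz": [-15,-8,18],"angular": [0,0,0]},
  {"xyz": [-15,-8,18],"angular": [0,0,0]},
], fingers=0.5)

```text
clock: 32.2
tool_pos: [0.3921, -0.42, 0.2714]
tcp_rot: [-179.8, 0.1, 32.3]
ft_force: [0.5, 0.6, -0.5]
gripper_width: 0.0474
```

```bash
cat > valve.py <<'E'
from h import *
import sys
s=robot.state();print(s['clock'],s['tool_pos'],s['tcp_rot'])
I=[]
for n in('top','side'):
    f=cam(n); np.savez(n+'0.npz',**f); W=cloud(f); hsv=cv2.cvtColor(f['img'],cv2.COLOR_RGB2HSV)
    u,v=proj(f,[.546,-.342,.06]).astype(int); I.append(cv2.resize(f['img'][max(v-40,0):v+40,u-40:u+40,::-1],(400,400),interpolation=cv2.INTER_CUBIC))
    w=box(W,(.45,.65),(-.45,-.25),(.08,.105))&(hsv[...,2]<80); p=W[w]
    if len(p): print(n,'handle',w.sum(),rect(p),pca(p[:,:2])[1])
    w=box(W,(.45,.65),(-.45,-.25),(-.005,.02))&(hsv[...,2]>190)&(hsv[...,1]<40)
    if w.sum(): print(n,'base',w.sum(),rect(W[w]))
    D=W-[.625,.0109,0]; c,t=.9959,.0906; S=np.stack([c*D[...,0]+t*D[...,1],-t*D[...,0]+c*D[...,1],D[...,2]],-1)
    p=S[box(S,(-.13,-.001),(-.02,.02),(.182,.23))]
    print(n,'hung tabs',np.histogram(p[:,0],bins=np.arange(-.132,.002,.004))[0])
cv2.imwrite('pics/'+sys.argv[1],np.hstack(I))
E
python3 valve.py v1.png
```

```text
32.2 [ 0.39205697 -0.42000673  0.27143367] [-1.79774140e+02  1.22934734e-01  3.23020651e+01]
top handle 140 (array([ 555.4, -356.7]), array([13.6, 78.6]), 32.9) 122.39420827282774
top base 384 (array([ 545.2, -341.6]), array([ 71.1, 110.4]), 79.7)
top hung tabs [ 0  0  0  0  0  0  0  0  0  0  0  0  0  0  0  0  9 20 15  0  0  0  7 27
 14  1  0  0  7 25 16  2  0]
side handle 214 (array([ 555.5, -360.9]), array([13.2, 77.3]), 33.1) -56.25861982019644
side base 368 (array([ 545.1, -343. ]), array([ 69.5, 107.8]), 77.8)
side hung tabs [ 0  0  0  0  0  0  0  0  0  0  0  0  0  0  0  0 17 25 17  0  0  0 24 21
 18  0  0  0 23 20 19  0  4]
```

View pics/v1.png

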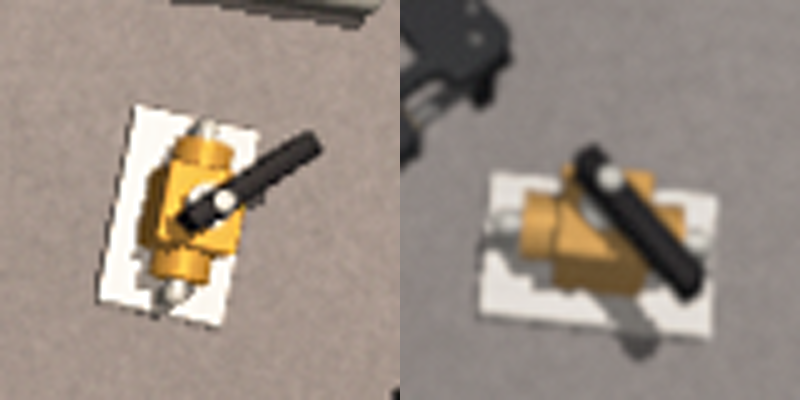

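The handle is at 32.5–33°. The pipe yaw is only known to about 1°, so I'll refine it by fitting the edges of the base plate.

```bash
python3 - <<'E'
from h import *
for n in('top','side'):
    f=load(n); im=f['img'].astype(np.float32); R,t=np.array(f['R']),f['t']; C=-R.T@t
    # rectify ground patch at z=.003 : 0.5 mm/px, rows=-x, cols=-y
    x0,y0=.625,-.262; N=320
    def rect_img(z):
        r,c=np.mgrid[:N,:N]; X=np.stack([x0-r*.0005,y0-c*.0005,np.full(r.shape,z)],-1)
        P=X@R.T+t; return cv2.remap(f['img'],(P[...,0]/P[...,2]*f['f']+f['cx']).astype(np.float32),(P[...,1]/P[...,2]*f['f']+f['cy']).astype(np.float32),cv2.INTER_CUBIC)
    g=rect_img(.003); cv2.imwrite(f'pics/r_{n}.png',g[...,::-1])
    b=g.astype(int).min(-1)
    m=((b>150)).astype(np.uint8)
    k,l,s,_=cv2.connectedComponentsWithStats(m); i=1+np.argmax(s[1:,4]); m=(l==i)
    pts=np.argwhere(m)[:,::-1].astype(np.float32); hull=cv2.convexHull(pts)[:,0]; 
    q=cv2.approxPolyDP(hull,14,True)[:,0]; print(n,s[i],q.tolist(),cv2.minAreaRect(pts))
    cs=cv2.findContours(m.astype(np.uint8),cv2.RETR_EXTERNAL,cv2.CHAIN_APPROX_NONE)[0]; c=max(cs,key=len)[:,0].astype(np.float32)
    for a,bb in zip(q,np.roll(q,-1,0)):
        d=bb-a;L=np.linalg.norm(d);d=d/L; w=c-a; s_=w@d; e=w@np.array([-d[1],d[0]])
        k=(abs(e)<5)&(s_>.08*L)&(s_<.92*L)
        if L<60 or k.sum()<20: continue
        v=cv2.fitLine(c[k],cv2.DIST_HUBER,0,.01,.01).ravel(); wx,wy=-v[1],-v[0]
        print('  edge len mm',round(L/2,1),'yaw',round(np.degrees(np.arctan2(wy,wx))%90,2),k.sum())
    W=cloud(f); hsv=cv2.cvtColor(f['img'],cv2.COLOR_RGB2HSV)
    # handle via rectified at top z=.098
    h=rect_img(.098); mh=(h.max(-1)<75).astype(np.uint8); k,l,s,ce=cv2.connectedComponentsWithStats(mh)
    for j in range(1,k):
        if s[j,4]>1000: p=np.argwhere(l==j)[:,::-1].astype(np.float32); r=cv2.minAreaRect(p); vv=np.linalg.eigh(np.cov(p.T))[1][:,1]; print('  handle',r,s[j,4],'pca yaw',np.degrees(np.arctan2(-vv[0],-vv[1]))%180)
    # brass body top face z=.060
    bt=rect_img(.060); mb=cv2.inRange(cv2.cvtColor(bt,cv2.COLOR_RGB2HSV),(10,120,60),(30,255,255)); p=np.argwhere(mb>0)[:,::-1].astype(np.float32); print('  brass',cv2.minAreaRect(p))
E
python3 -c "
import cv2,numpy as np
cv2.imwrite('pics/r.png',np.hstack([cv2.resize(cv2.imread('pics/r_%s.png'%n),(400,400)) for n in('top','side')]))"
```

```text
top [  73   34  113  231 8957] [[185.0, 46.0], [130.0, 261.0], [75.0, 253.0], [115.0, 35.0]] ((127.635009765625, 149.09181213378906), (71.7621841430664, 226.18777465820312), 11.592175483703613)
  edge len mm 110.8 yaw 77.79 182
  edge len mm 35.4 yaw 78.02 59
  handle ((209.45303344726562, 128.93289184570312), (36.619667053222656, 111.57939910888672), 55.00798034667969) 2876 pca yaw 124.09262649088924
  handle ((132.6837921142578, 174.40269470214844), (29.320964813232422, 48.03647232055664), 62.10273361206055) 1104 pca yaw 120.55727412323702
  brass ((148.14060974121094, 163.88638305664062), (105.69752502441406, 157.62232971191406), 12.907408714294434)
side [ 146  155   85  124 4498] [[229.0, 155.0], [205.0, 276.0], [149.0, 267.0], [196.0, 177.0]] ((188.25099182128906, 212.45989990234375), (62.36529541015625, 130.04832458496094), 12.724355697631836)
  edge len mm 61.7 yaw 77.93 101
  edge len mm 50.8 yaw 52.08 22
  handle ((207.4626922607422, 143.67825317382812), (39.30537796020508, 160.40846252441406), 56.82148742675781) 4930 pca yaw 123.50038339968565
  handle ((42.5, 277.0), (84.0, 85.0), 90.0) 5685 pca yaw 15.395622609398004
  brass ((180.67308044433594, 164.63461303710938), (114.13959503173828, 146.1065216064453), 11.309932708740234)
```

View pics/r.png

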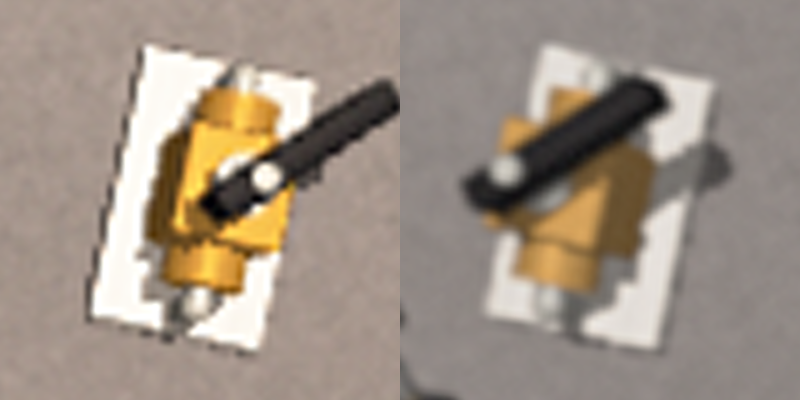

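The long edges of the base plate give a pipe yaw of −12.1° and the handle is at about 32.7°, so the valve is about 45° open. The arm is clear, so I'm handing in.

Run:
```python
from h import *
f=cam('top'); save(f,'end.png',(180,150,520,320),2.3)
W=cloud(f); p=W[box(W,(.54,.64),(-.2,-.06),(.062,.09))]; print('wing',rect(p),np.median(p[:,2]))
print(robot.hand_in(), robot.state()['clock'])
```

```text
wing (array([ 593.7, -127.3]), array([12.8, 42.4]), 3.6) 0.0716490277239108
the job is handed in; nothing more can be done
the job is handed in; nothing more can be done
```

View pics/end.png

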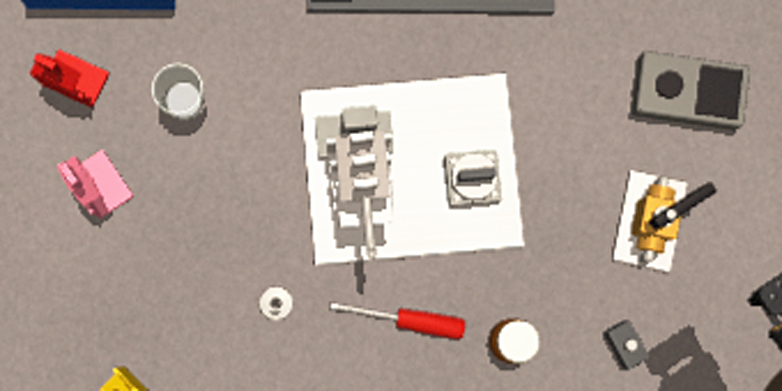

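The job is done and handed in after about 32 s of robot time. The interface gives no verdict.

- **Stud:** pressed and turned a quarter turn clockwise. The last check shows the wing across the hook, about 90° turned, and its top about 5 mm lower than at the start, so it has caught.
- **Carriers:** a, b and d are hung longest first, each pushed back until it touched the one behind (about 7 N). Both cameras show the tabs 24 mm apart. Carrier c was not on the table.
- **Valve:** the handle measures 32.5–33° and the pipe about −12.1°, so it is about 45° open. Rougher fits put the pipe between −10.3° and −12.7°, so the opening could be 1–2° off. The first grip on the handle was about 3 mm off-centre and pushed with 18 N; I re-centred it before turning.
- **Other things:** I measured none of the bystanders. In the last picture those in view look to be where they were. The tape and most of the yellow look-alike are outside that crop. The arm was clear of everything.

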